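Refit the tongued board in the bench work deck

ROBOT

A 6-joint arm with a two-finger parallel gripper is mounted at the origin on the work surface; the furniture and walls round the work are solid. World frame = base frame: x ahead of the robot, y to its left, z up, the work surface at z = 0. Lengths are in m, angles in degrees, forces in N, time in s.
With the tool pointing down it reaches from about 0.35 to 1 m from the base axis. Payload 7.1 kg.
Tool frame: the origin (TCP) lies between the finger pads; the fingertips stand 11 mm ahead of it and the grasp point (between the pads) lies 8 mm behind it; z points along the fingers, y is the line along which they close (so a half turn about z gives the same grasp; the last joint's range is limited). The gripper opens to 85 mm and grips with 20 to 120 N. Pads are 22 mm wide; open, the fingers measure 114 mm over their backs; the gripper's body (76 mm by 85 mm) begins 54 mm behind the grasp point. The pads swing forward as they close: fully open they stand 13 mm farther back than shut.
Start: joints at [71.391, 24.242, 93.386, -0, 62.372, -1.089], TCP at [0.188, 0.596, 0.22] pointing down, gripper open.
Joint ranges: [-172.04, 172.04], [-51.8, 120.97], [4.93, 147.93], [-75.15, 255.16], [6.16, 154.13], [-145.62, 145.62]. Speed limits (degrees/s): [136.94, 136.94, 172.46, 180, 180, 180].

INTERFACE

Orientations are given as [roll, pitch, yaw] about the fixed x, y, z axes, in that order (R = Rz(yaw) Ry(pitch) Rx(roll)).
In Python, from plant import bot gives the robot as it stands.
- The arm moves only by the tool send_rows, never from a script. Its argument "series" is a list of rows, each a list of 7 numbers: the turn, a rotation vector about the tool's x, y, z in rad, then the shift along the tool's x, y, z in cm, then the closure, from 0 (fully open) to 1 (shut). In form: [[wx, wy, wz, tx, ty, tz, hand], ...]. A call has 1 to 12 rows; each row is the pose to reach, as a shift and turn from the pose commanded when the call began, along the tool's axes at that moment; what a row does not reach only later rows make up. A row lasts 1/8 s, in which the tool goes at most 62.5 mm and 10.7 degrees, less where a joint would pass 70% of its speed; a pose out of reach is approached as far as the arm can. A call with a gripper value outside its range is refused whole. The fingers move at their own pace and stop on an object; "squeeze" is the grip in N (left out, the last holds). Time passes only in rows, so rows that repeat a pose let the fingers close. It gives the time, the measured TCP pose, the force, the opening and the grip force at its end, in the units of the state.
- bot.sense(): the state, without advancing time (a new reading comes with each control period).
- bot.capture(name): name is "scene" or "top"; returns a dict with "frame" (384x512x3 uint8, red, green, blue), "camera_matrix" (3x3 intrinsics, pixels), "R" (3x3) and "t" (3): a world point X has camera coordinates R X + t. Camera axes: x right, y down, z forward; pixel columns grow to the right and rows downward; lengths in m; the calibration is good to about 2 mm. A picture is of the moment at which its call begins. There is no depth.
- bot.finish_job(): hands the job in; it is judged then, once.
Trained networks look in a picture, given as the dict that the camera call returned (one of the last four; its "shot" number tells which), for a name from the list of things; names that differ only in an ending like _2 or _b are one class to them, and where a whole thing is asked for, a point or a joint stands for the part that bears it (a point fixed in the world has none). Each returns a list of dicts, best first, with "conf" (0 to 1); they miss things now and then, are a little off and sometimes report something else, mostly with a low value. They report only what shows in the picture. A call takes as long as a camera call.
- bot.regions_of(name, picture): "pixels" (384x512 bool, what is visible of it).
- bot.landmark_of(name, picture): "point" ([x, y, z] in m, in the coordinates of the camera as it stood for that picture, good to about 4 mm: a listed point, or the origin of a listed thing).
The state is a dict: "t": time; "q": joint angles; "qd": joint speeds; "effort": joint torques, N m; "tcp_pos": TCP position; "eef_rot": TCP orientation; "wrist_force": force on the tool from outside, world axes, zero at the start; "ft_torque": the same for the moment, N m; "width": opening from 0.0 (shut) to 1.0 (fully open); "grip_force": force on a finger pad.
Only numpy, scipy, OpenCV 4.12 (cv2) and the standard library are available. Lean on these libraries where they do the work, as an engineer would, in place of code of your own. Each camera call takes 0.05 s, during which the arm holds its last target. There are 200 camera calls.

TASK

Refit the loose tongued board in the wooden work deck: hold it with the tongue edge low, angle the tongue into the groove under the far board, push it in against the sprung strip, then lower the board and press its near edge down until it lies flat and in line with the deck and the sprung catch has snapped over it. Work by feel and gently, without ramming or forcing the joint, and leave the tools and dishes round about where they stand.

Things in the scene. Friction and masses are not known exactly. Their poses are not given: they have to be found in the camera images.
- board_rail (a point): centre of the darker grip rail on the loose pale wooden board: 20 (board x) x 74 (board y) x 36 high, standing on the middle of the board's top face; this point is 36 above the board's underside, the rail's top 54. The board starts flat on the bench, rail up.
- board: the loose board: body 120 (x) x 100 (y) x 18 thick, about 0.22 to 0.37 kg; origin at the centre of the body's underside. x points to the tongue, z out of the top face. Fitted, it lies on the base plate (underside at height 12, top at 30), axes along the deck's, origin at deck y 0 and at deck x = the unit's offset.
- board_tongue (a point): mid-width of the tongue's front edge (nose), 1.5 above the underside. The tongue runs along the board's +x edge, 90 wide, level with the underside, sticks out 18 (nose 78 from the board's origin), 7 thick at the root, its top tapering to 3 at the nose.
- deck: the work deck: dark base plate fixed on the bench, 12 thick, 126 wide, x -110 to +139; x points away from the catch to the pale far board, heights count from the bench. On it one rigid unit (far board, side rails, sill, catch) is clamped in slots: along x it sits up to 10 either side of the x numbers given here, a different, unmeasured offset each time, to be found by touch or sight.
- deck_groove (a point): nominal middle of the groove's mouth (unit at offset 0): x +68.5, height 18. The far board's lip overhangs beyond it at heights 24 to 30; the groove below is 12 high. Enter with the board tilted about 18 degrees, near edge high, which clears lip and catch; then lower the near edge about the nose. Fitted, a 8.5 gap stays between board body and lip.
- deck_strip (a point): nominal middle of the face of the brass strip in the groove, 90 wide: x +75 (plus offset) when free. A spring pushes it towards the bay; it gives 5 and is then solid: about 3 N at first, 6 N at the end, more means solid: ramming (over 24 N) harms it. Once fitted it presses the board against the sill (nose 3 past the strip's free face).
- deck_sill (a point): nominal top of the near sill's face: x -60 (plus offset), height 21, 9 above the base plate. The board passes down inside it only while its nose is held pushed in 3 to 5 past the strip's free face; else its near edge lands on sill or catch. Side rails 4 high stand 57 either side of the middle.
- deck_catch (a point): nominal tip of the steel catch over the sill, 30 wide: x -55 (plus offset), height 32; its upper face slopes back and up (27 degrees from vertical) to 10 higher. The board's near edge pushes it back going down; it springs out over the board's top when fully down. Pressing the top between rail and catch down takes up to 15 N; do not force it.
- catch (a joint): how far the catch is pushed back, m: 0 sprung out, up to 0.008
- white_bowl: white bowl, 101 across, 36 high; a bystander; origin at the centre of its underside
- pliers_green: pliers with green handles, 155 x 60 x 11, lying; a bystander; origin at the centre of its underside
- borax_dish: small grey dish, 68 across, 15 high; a bystander; origin at the centre of its underside
- solder_spool: grey wire spool, 38 across, 20 high; a bystander; origin at the centre of its underside
- flux_bottle: brown bottle with white cap, 35 across, 68 high; a bystander; origin at the centre of its underside

How it is judged (in metres and radians):
On the way:
1. the board is held tilted (near edge high by at least 7 degrees) with its tongue low down at the groove end of the bay (x of board_tongue in the frame of deck above 0.06 m and z of board_tongue in the frame of deck below 0.024 m and angle between board's own z axis and vertical above 0.12 rad), for 0.1 s.
At the end, for the whole second after the job is handed in: the board lies flat on the base plate between sill and groove, wherever the unit is clamped (height within 2 mm, tilt under 0.02 rad, deck x within 12.5 mm of the origin, y within 6 mm, in line within 0.04 rad), at rest, with the catch sprung out over it (pushed back less than 2 mm) (x of board in the frame of deck between -0.0125 and 0.0125 m and y of board in the frame of deck between -0.006 and 0.006 m and z of board in the frame of deck between 0.01 and 0.014 m and angle between board's own z axis and vertical below 0.02 rad and angle between the x axis of board and the x axis of deck, either way round below 0.04 rad and value of joint catch below 0.002 m and linear speed of board below 0.01 m/s); the robot touches nothing.
It fails at once if the joint is rammed: more than 24 N between board and deck while the board is still tilted over 3 degrees (contact force between board and deck above 24 N and angle between board's own z axis and vertical above 0.05 rad).
It fails at once if the board is forced down: more than 70 N between board and deck (contact force between board and deck above 70 N).
It fails at once if a bystander (bowl, pliers, dish, spool or bottle) is moved more than 30 mm (distance of any of white_bowl, pliers_green, borax_dish, solder_spool, flux_bottle from where it was at the start of the episode above 0.03 m).
It also fails if it takes over 67 s, if anything falls off the work surface, if the arm or the gripper's body presses on something with over 40 N, if the wrist force passes 120 N, or if a joint passes its speed limit or range.

## Working session

There is one attempt and no reset: what is moved stays moved. The work goes in short steps, Python scripts to look and compute and a tool call to move; the robot and the scene stay as the last step left them, time stands still between calls to the robot, and variables do not carry over. Pictures are saved under pics/ and viewed, at most 10 in all, crops included, and the job is handed in when it is done.

Besides the shell and the picture viewer there is one more tool, called after "Call:" by a JSON object that holds its "method" and its "body", one argument or row to a line. send_rows: Moves the arm, as the interface text tells. Its arguments: {"type":"object","properties":{"series":{"type":"array"},"squeeze":{"type":"number"}},"required":["series"]}

```bash
ls; mkdir -p pics; cat > h.py <<'E'
import numpy as np,cv2
from plant import bot
from scipy.spatial.transform import Rotation as Ro
np.set_printoptions(precision=4,suppress=True)
def shot(cam,fn=None):
    p=bot.capture(cam)
    if fn: cv2.imwrite('pics/'+fn,p['frame'][:,:,::-1])
    return p
def lm(n,p,k=1):
    P=[]
    for r in bot.landmark_of(n,p)[:k]:
        X=np.array(p['R']).T@(np.array(r['point'])-np.array(p['t']))
        P.append((X,round(r['conf'],2)))
    return P
def pix(p,X):
    c=np.array(p['R'])@X+np.array(p['t']);c=np.array(p['camera_matrix'])@c
    return c[:2]/c[2]
E
python3 - <<'E'
from h import *
s=bot.sense();print(s)
for cam in('top','scene'):
    p=shot(cam,cam+'0.png')
    for n in 'board_rail board board_tongue deck deck_groove deck_strip deck_sill deck_catch white_bowl pliers_green borax_dish solder_spool flux_bottle'.split():
        for X,c in lm(n,p): print(cam,n,X,c,pix(p,X))
E
```

```text
pics
{'t': 0.0, 'q': array([71.3911, 24.286 , 93.4311, -0.0013, 62.372 , -1.0867]), 'qd': array([-0.0031,  0.0055, -0.0255, -0.1003, -0.0602,  0.0374]), 'effort': array([  0.0033, -55.7394, -28.1734,   0.0002,   0.0073,  -0.0001]), 'tcp_pos': array([0.188 , 0.5955, 0.2192]), 'eef_rot': array([-179.9108,   -0.0006,  162.4783]), 'wrist_force': array([0.9086, 0.9299, 0.0644]), 'ft_torque': array([ 0.0102,  0.0189, -0.012 ]), 'grip_force': 0.0, 'width': 0.9968830977093468}
top board_rail [0.5528 0.1141 0.0397] 0.84 [166.4987 147.8934]
top board [0.5566 0.1161 0.0003] 0.93 [169.3133 150.4102]
top board_tongue [0.6264 0.1343 0.0028] 0.87 [162.9867 122.2549]
top deck [ 0.4673 -0.1932  0.0021] 0.68 [296.7388 188.3745]
top deck_groove [ 0.5322 -0.1941  0.0166] 0.67 [297.6449 160.4121]
top deck_strip [ 0.5416 -0.1939  0.0178] 0.87 [297.6368 156.4147]
top deck_sill [ 0.4011 -0.1904  0.0193] 0.72 [296.0073 215.3648]
top deck_catch [ 0.407  -0.1897  0.0289] 0.77 [296.0469 212.4379]
top white_bowl [ 0.4241 -0.3613 -0.0015] 0.69 [367.5631 207.6306]
top pliers_green [ 0.5622 -0.3652  0.0036] 0.63 [3
[... 322 characters left out ...]
0.61 [219.3039 144.8642]
scene board_tongue [0.63   0.1359 0.0012] 0.65 [234.7273 126.9368]
scene deck [ 0.4638 -0.1919 -0.0068] 0.64 [279.3689 219.5617]
scene deck_groove [ 0.5304 -0.2003  0.0177] 0.64 [302.1221 198.9077]
scene deck_strip [ 0.5333 -0.2003  0.0156] 0.71 [302.8532 198.9273]
scene deck_sill [ 0.4033 -0.1885  0.0184] 0.95 [259.396  225.5975]
scene deck_catch [ 0.4048 -0.1882  0.0313] 0.66 [259.718  221.1848]
scene white_bowl [ 0.4233 -0.3606  0.0072] 0.83 [327.6296 269.269 ]
scene borax_dish [ 0.465  -0.1939 -0.0023] 0.66 [280.4339 218.3838]
scene solder_spool [ 0.3296 -0.2918 -0.002 ] 0.56 [270.205  279.6589]
scene flux_bottle [ 0.2712 -0.3336  0.0024] 0.86 [264.6989 310.2479]
```

View pics/top0.png

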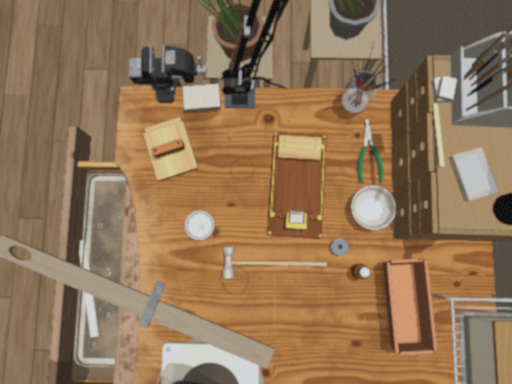

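```bash
python3 - <<'E'
from h import *
p=shot('top')
for n in('deck','board','board_rail'):
    r=bot.regions_of(n,p)
    for a in r[:1]:
        m=a['pixels'].astype(np.uint8);print(n,a['conf'],m.sum(),cv2.minAreaRect(cv2.findNonZero(m)))
    
im=p['frame'][:,:,::-1]
cv2.imwrite('pics/c.png',np.hstack([cv2.resize(im[130:240,240:350],(400,400),interpolation=2),cv2.resize(im[100:200,115:215],(400,400),interpolation=2)]))
print(p['camera_matrix'],p['R'],p['t'])
E
```

```text
deck 0.62 5536 ((296.7801513671875, 185.0175018310547), (55.45429992675781, 103.85984802246094), 3.5763344764709473)
board 0.6 2271 ((169.08717346191406, 149.12387084960938), (55.45814514160156, 42.43170928955078), 73.3007583618164)
board_rail 0.61 2331 ((168.84884643554688, 149.02142333984375), (55.65911102294922, 43.362918853759766), 72.47443389892578)
[[435.3253   0.     255.9585]
 [  0.     435.3253 192.0246]
 [  0.       0.       1.    ]] [[ 0.0165 -0.9998 -0.0141]
 [-0.989  -0.0142 -0.1474]
 [ 0.1471  0.0164 -0.989 ]] [-0.1037  0.451   0.9741]
```

View pics/c.png

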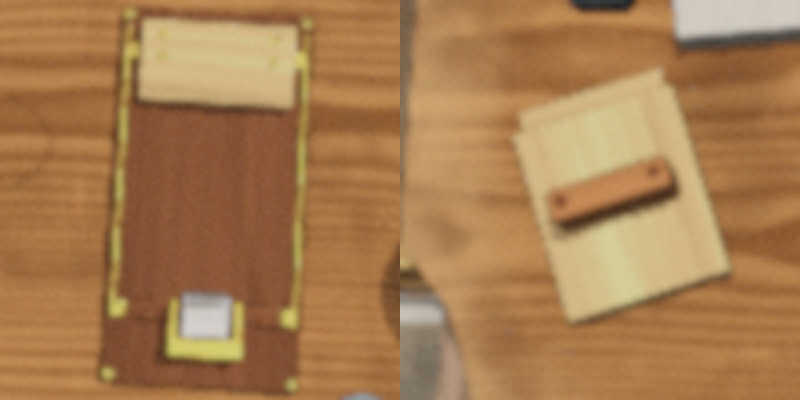

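The crop shows the deck with its far board at the top (lip edge at crop rows 103–108) and the catch at the bottom (about 205,300). The loose board is turned about 16° left, with its tongue on the far side. Next I'll back-project the corners.

```bash
cat >> h.py <<'E'
def ray(p,uv,z):
    R=np.array(p['R']);C=-R.T@np.array(p['t'])
    d=R.T@np.linalg.solve(np.array(p['camera_matrix']),[uv[0],uv[1],1]);return C+d*(z-C[2])/d[2]
E
python3 - <<'E'
from h import *
p=shot('top')
f=lambda c,z:ray(p,(c[0]/3.636+240,c[1]/3.636+130),z)
g=lambda c,z:ray(p,((c[0]-400)/4+115,c[1]/4+100),z)
A=[f(c,.012) for c in((130,14),(307,23),(108,373),(292,384))]
for a in A:print('screw',a)
e=[f(c,.012) for c in((100,377),(298,391))];print('near edge',e)
l=[f(c,.030) for c in((138,103),(293,108))];print('lip',l)
u=[f(c,.030) for c in((140,17),(297,25))];print('lip far',u)
ct=[f(c,.04) for c in((181,292),(232,293))];print('catch toe',ct)
B=[g(c,.018) for c in((573,323),(728,272),(517,138),(667,85))];print('board corners',*B)
r=[g(c,.054) for c in((551,195),(668,160),(675,188),(560,222))];print('rail',*r,np.mean(r,0))
yd=lambda a,b:np.degrees(np.arctan2(*(b-a)[[1,0]]))
print('deckyaw',yd(A[2],A[0]),yd(A[3],A[1]),yd(e[1],e[0])-90,yd(l[1],l[0])-90,yd(A[3],A[2])-90)
print('boardyaw',yd(B[0],B[2]),yd(B[1],B[3]),yd(B[1],B[0])-90,yd(r[1],r[0])-90,yd(r[2],r[3])-90)
E
```

```text
screw [ 0.5979 -0.1416  0.012 ]
screw [ 0.5932 -0.2585  0.012 ]
screw [ 0.3607 -0.1299  0.012 ]
screw [ 0.3555 -0.2474  0.012 ]
near edge [array([ 0.358 , -0.1248,  0.012 ]), array([ 0.3511, -0.2512,  0.012 ])]
lip [array([ 0.5336, -0.1469,  0.03  ]), array([ 0.5316, -0.2466,  0.03  ])]
lip far [array([ 0.5908, -0.1476,  0.03  ]), array([ 0.5867, -0.2495,  0.03  ])]
catch toe [array([ 0.4105, -0.1746,  0.04  ]), array([ 0.4103, -0.2065,  0.04  ])]
board corners [0.4784 0.135  0.018 ] [0.5103 0.0443 0.018 ] [0.5906 0.1743 0.018 ] [0.6247 0.0853 0.018 ]
rail [0.5468 0.1426 0.054 ] [0.5684 0.0758 0.054 ] [0.5519 0.0711 0.054 ] [0.531  0.1365 0.054 ] [0.5495 0.1065 0.054 ]
deckyaw -2.8355535950156283 -2.6807478063221915 -3.130708364189303 -1.130983874012017 -2.51266311780023
boardyaw 19.319426250933763 19.739426699190005 19.419265191883184 17.942236392213005 17.722532873135805
```

```bash
cat >> h.py <<'E'
def pose(): 
    s=bot.sense();return s['tcp_pos'],Ro.from_euler('xyz',s['eef_rot'],degrees=True)
def go(pos,R,start=None):
    P,Q=start or pose()
    w=(Q.inv()*R).as_rotvec();t=Q.inv().apply(np.array(pos)-P)*100
    print('w',w,'t cm',t,'deg',np.degrees(np.linalg.norm(w)),'mm',10*np.linalg.norm(t))
def toolR(yaw,tilt=0): # yaw,tilt of board; tool x=by,y=bx,z=-bz
    B=Ro.from_euler('ZY',[yaw,tilt],degrees=True).as_matrix()
    return Ro.from_matrix(np.c_[B[:,1],B[:,0],-B[:,2]])
E
python3 - <<'E'
from h import *
s0=([.188,.596,.22],Ro.from_euler('xyz',[180,0,162.48],degrees=True))
go([.5505,.110,.12],toolR(19),s0)
E
```

```text
w [ 0.     -0.      0.9334] t cm [-49.1989 -35.4329  10.    ] deg 53.47999999999999 mm 614.4934906083221
```

Call:
{"method": "send_rows", "body": {
  "series": [
    [0,0,0.933,-49.2,-35.4,10,0],
    [0,0,0.933,-49.2,-35.4,10,0],
    [0,0,0.933,-49.2,-35.4,10,0],
    [0,0,0.933,-49.2,-35.4,10,0],
    [0,0,0.933,-49.2,-35.4,10,0],
    [0,0,0.933,-49.2,-35.4,10,0],
    [0,0,0.933,-49.2,-35.4,10,0],
    [0,0,0.933,-49.2,-35.4,10,0],
    [0,0,0.933,-49.2,-35.4,10,0],
    [0,0,0.933,-49.2,-35.4,10,0],
    [0,0,0.933,-49.2,-35.4,10,0],
    [0,0,0.933,-49.2,-35.4,10,0]
  ],
  "squeeze": 40
}}

```text
t: 3.15
tcp_pos: [0.5503, 0.1103, 0.1199]
eef_rot: [-180.0, -0.0, 109.0]
wrist_force: [-0.1, 0.5, -0.1]
width: 0.999
grip_force: 0.0
```

```bash
python3 - <<'E'
from h import *
print(pose()[0],bot.sense()['eef_rot'],bot.sense()['wrist_force'])
go([.5505,.110,.033],toolR(19))
p=shot('scene','s1.png')
E
```

```text
[0.5503 0.1103 0.1199] [-179.9611   -0.0201  108.9795] [-0.0679  0.522  -0.0548]
w [-0.0007 -0.0004 -0.0004] t cm [-0.0414  0.0137  8.6887] deg 0.04837491318745773 mm 86.88810847317244
```

View pics/s1.png

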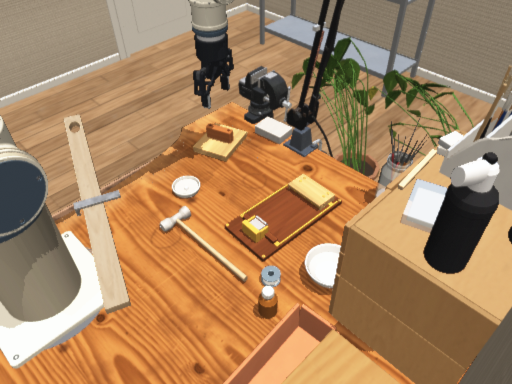

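The scene view shows the open gripper at about (212,85), above the rail at (220,133), with a clear way down.

Call:
{"method": "send_rows", "body": {
  "series": [
    [0,0,0,0,0,4.5,0],
    [0,0,0,0,0,7.5,0],
    [0,0,0,0,0,8.7,0],
    [0,0,0,0,0,8.7,0],
    [0,0,0,0,0,8.7,1],
    [0,0,0,0,0,8.7,1],
    [0,0,0,0,0,8.7,1],
    [0,0,0,0,0,8.7,1],
    [0,0,0,0,0,8.7,1],
    [0,0,0,0,0,8.7,1],
    [0,0,0,0,0,8.7,1],
    [0,0,0,0,0,8.7,1]
  ],
  "squeeze": 80
}}

```text
t: 4.7
tcp_pos: [0.5513, 0.1103, 0.0339]
eef_rot: [179.9, 0.0, 109.0]
wrist_force: [-1.1, -0.2, 7.2]
width: 0.206
grip_force: 78.8
```

Call:
{"method": "send_rows", "body": {
  "series": [
    [0,0,0,0,0,0,1],
    [0,0,0,0,0,0,1],
    [0,0,0,0,0,-2,1],
    [0,0,0,0,0,-5,1],
    [0,0,0,0,0,-9,1],
    [0,0,0,0,0,-9,1],
    [0,0,0,0,0,-9,1]
  ]
}}

```text
t: 5.58
tcp_pos: [0.55, 0.1101, 0.1223]
eef_rot: [-179.9, -0.0, 109.0]
wrist_force: [-0.2, -0.2, -2.4]
width: 0.201
grip_force: 79.0
```

```bash
python3 - <<'E'
from h import *
s=bot.sense();print(s['wrist_force'],s['ft_torque'])
P,Q=pose()
for cam in('top','scene'):
    p=shot(cam,cam+'2.png')
    for n in('board_rail','board_tongue','board'):
        for X,c in lm(n,p): print(cam,n,X,c,'tool',Q.inv().apply(X-P))
    if cam=='top': a=cv2.resize(p['frame'][100:200,115:215,::-1],(400,400),interpolation=2)
    else: a=np.hstack([a,cv2.resize(p['frame'][60:180,160:280,::-1],(400,400),interpolation=2)])
cv2.imwrite('pics/c2.png',a)
E
```

```text
[-0.2193 -0.2379 -2.3739] [ 0.0029 -0.0082 -0.0123]
top board_rail [0.5497 0.1135 0.1268] 0.95 tool [ 0.0032  0.0008 -0.0045]
top board_tongue [0.6243 0.1301 0.0873] 0.58 tool [-0.0053  0.0768  0.0349]
top board [0.551  0.1105 0.0877] 0.98 tool [0.     0.0011 0.0346]
scene board_rail [0.5487 0.111  0.1214] 0.56 tool [ 0.0012 -0.0009  0.0009]
scene board_tongue [0.6256 0.1332 0.0857] 0.76 tool [-0.0029  0.0791  0.0365]
scene board [0.5487 0.1112 0.0833] 0.62 tool [ 0.0014 -0.0008  0.039 ]
```

View pics/c2.png

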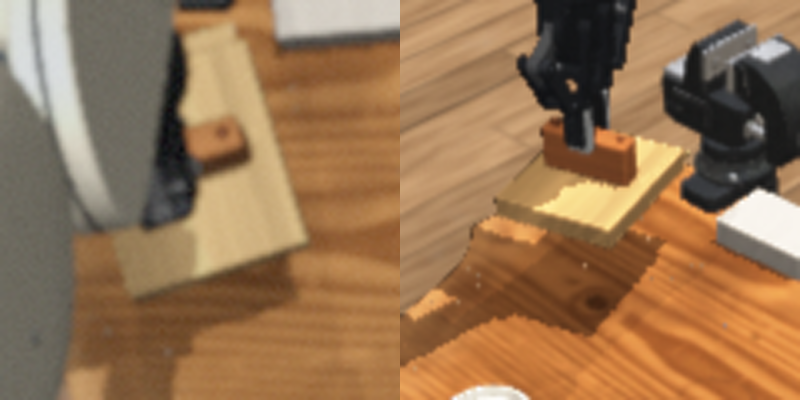

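The crops show the board held level, with the gripper astride the rail. The next poses have the nose at the groove with an 18° tilt.

```bash
cat >> h.py <<'E'
D0=np.array([.4635,-.1934,0]);DY=-2.7
DR=Ro.from_euler('z',DY,degrees=True)
NT=np.array([.0015,.078,.0325])
def nose(): # measured nose in deck frame, tilt, force in deck frame
    P,Q=pose();R=Q.as_matrix()
    return DR.inv().apply(P+Q.apply(NT)-D0)*1000,np.degrees(np.arctan2(-R[2,1],-R[2,2]))
def tcp_for(n,tilt):
    R=toolR(DY,tilt);return D0+DR.apply(np.array(n)/1000)-R.apply(NT),R
def st():
    s=bot.sense();n,t=nose();print('t',s['t'],'nose',n,'tilt',t,'F deck',DR.inv().apply(s['wrist_force']),'M',s['ft_torque'],'w',s['width'])
E
python3 - <<'E'
from h import *
st()
go(*tcp_for([50,0,60],18)); 
go(*tcp_for([50,0,15],18),start=tcp_for([50,0,60],18))
E
```

```text
t 5.975 nose [144.4161 337.6478  89.848 ] tilt 0.05957405562288704 F deck [-0.4933 -0.3618 -2.4478] M [ 0.0084  0.0486 -0.0155] w 0.20627909723017268
w [0.3093 0.0596 0.376 ] t cm [-25.4878 -19.4844   0.7583] deg 28.103311586929514 mm 320.9117797331022
w [0. 0. 0.] t cm [0.     1.3906 4.2798] deg 0.0 mm 45.0
```

Call:
{"method": "send_rows", "body": {
  "series": [
    [0.0,0.0,0.1,-4,-3,0,1],
    [0.1,0.0,0.2,-9,-7,0,1],
    [0.2,0.03,0.3,-14,-11,0,1],
    [0.3,0.06,0.376,-19,-15,0,1],
    [0.309,0.06,0.376,-23,-18,0.5,1],
    [0.309,0.06,0.376,-25.5,-19.5,0.75,1],
    [0.309,0.06,0.376,-25.5,-19.5,0.75,1],
    [0.309,0.06,0.376,-25.5,-19.5,0.75,1],
    [0.309,0.06,0.376,-25.5,-19.5,0.75,1]
  ]
}}

```text
t: 7.1
tcp_pos: [0.4499, -0.1934, 0.1156]
eef_rot: [-162.1, -0.0, 87.4]
wrist_force: [0.0, 0.3, -2.5]
width: 0.203
grip_force: 79.1
```

```bash
python3 - <<'E'
from h import *
st()
go(*tcp_for([50,0,15],18))
P,Q=pose();a=[]
for cam in('top','scene'):
    p=shot(cam)
    for n in('board_rail','board_tongue','board','deck_catch','deck_sill'):
        for X,c in lm(n,p): print(cam,n,c,'deck',1000*DR.inv().apply(X-D0),'tool',1000*Q.inv().apply(X-P))
    f=p['frame'][:,:,::-1]
    a.append(cv2.resize(f[120:250,230:360] if cam=='top' else f[130:260,210:340],(400,400),interpolation=2))
cv2.imwrite('pics/c3.png',np.hstack(a))
E
```

```text
t 7.1 nose [50.5947  1.013  60.6729] tilt 17.91423263801525 F deck [ 0.0071  0.2781 -2.5358] M [ 0.0251 -0.3218  0.0417] w 0.2031129734441806
w [ 0.0015 -0.0004  0.0015] t cm [-0.0923  1.3528  4.3524] deg 0.12182654865103477 mm 45.587148015354046
top board_rail 0.52 deck [ -31.9215 -171.5652    1.5756] tool [-171.0197   17.4095  114.05  ]
scene board_rail 0.96 deck [-13.7366   1.5224 115.238 ] tool [2.1355 0.0046 0.3685]
scene board_tongue 0.65 deck [51.7089 -1.192  57.6684] tool [-0.7088 79.9811 35.0153]
scene board 0.71 deck [-22.1586  -0.9552  78.7208] tool [-0.3606  3.2197 37.7048]
scene deck_catch 0.88 deck [-58.1782   1.0721  28.6795] tool [  1.6727 -15.6583  96.4002]
scene deck_sill 0.74 deck [-59.4187   3.0858  30.5706] tool [  3.6895 -17.4173  94.9831]
```

View pics/c3.png

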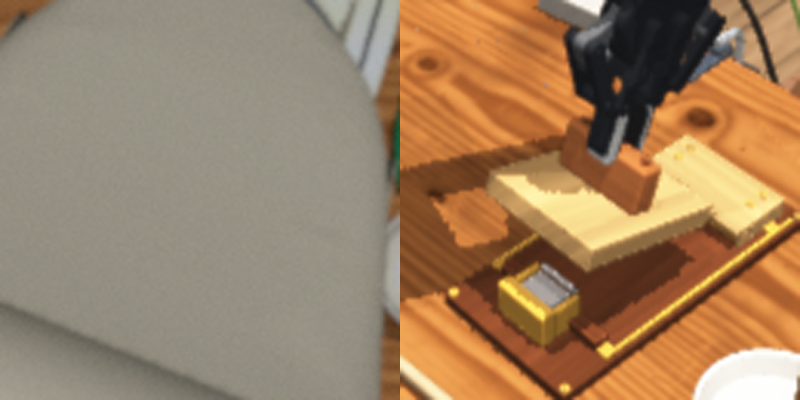

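```bash
python3 - <<'E'
from h import *
go(*tcp_for([54,0,17],18))
E
```

```text
w [ 0.0013 -0.0006  0.0001] t cm [0.0075 1.6998 4.0239] deg 0.08468768454166958 mm 43.68179334900507
```

Call:
{"method": "send_rows", "body": {
  "series": [
    [0,0,0,0,0.7,1,1],
    [0,0,0,0,1.2,2,1],
    [0,0,0,0,1.5,3,1],
    [0,0,0,0,1.6,3.5,1],
    [0,0,0,0,1.65,3.8,1],
    [0,0,0,0,1.7,4.0,1],
    [0,0,0,0,1.7,4.0,1],
    [0,0,0,0,1.7,4.0,1]
  ]
}}

```text
t: 8.7
tcp_pos: [0.4536, -0.1946, 0.0725]
eef_rot: [-162.1, -0.0, 87.3]
wrist_force: [-0.3, 0.0, -2.1]
width: 0.201
grip_force: 79.1
```

```bash
python3 - <<'E'
from h import *
st()
go(*tcp_for([66,0,16],18))
go(*tcp_for([1,0,0],18),start=tcp_for([0,0,0],18))
E
```

```text
t 8.7 nose [54.36   -0.1023 17.5832] tilt 17.897654522073548 F deck [-0.3133 -0.0047 -2.0516] M [-0.0396 -0.3097  0.0008] w 0.20062871241124677
w [ 0.0018 -0.0005  0.    ] t cm [ 0.0123  1.1621 -0.2211] deg 0.10662483218285486 mm 11.830377596348322
w [0. 0. 0.] t cm [-0.      0.0951 -0.0309] deg 0.0 mm 1.0000000000000255
```

Call:
{"method": "send_rows", "body": {
  "series": [
    [0,0,0,0,0.2,-0.03,1],
    [0,0,0,0,0.4,-0.07,1],
    [0,0,0,0,0.6,-0.1,1],
    [0,0,0,0,0.8,-0.14,1],
    [0,0,0,0,1.0,-0.18,1],
    [0,0,0,0,1.15,-0.22,1],
    [0,0,0,0,1.15,-0.22,1]
  ]
}}

```text
t: 9.57
tcp_pos: [0.4651, -0.195, 0.0708]
eef_rot: [-162.1, -0.0, 87.3]
wrist_force: [-0.7, 0.4, -2.6]
width: 0.202
grip_force: 79.1
```

Call:
{"method": "send_rows", "body": {
  "series": [
    [0,0,0,0,0.1,-0.03,1],
    [0,0,0,0,0.2,-0.06,1],
    [0,0,0,0,0.29,-0.09,1],
    [0,0,0,0,0.29,-0.09,1]
  ]
}}

```text
t: 10.07
tcp_pos: [0.4681, -0.1952, 0.0707]
eef_rot: [-162.1, -0.0, 87.3]
wrist_force: [-0.2, 0.2, -1.6]
width: 0.205
grip_force: 79.1
```

```bash
python3 - <<'E'
from h import *
st()
E
```

```text
t 10.075 nose [68.8569 -0.0367 15.8114] tilt 17.927012866833643 F deck [-0.1731  0.1563 -1.6469] M [ 0.0119 -0.2874 -0.0026] w 0.20538933642104007
```

Call:
{"method": "send_rows", "body": {
  "series": [
    [0,0,0,0,0.1,-0.03,1],
    [0,0,0,0,0.19,-0.06,1],
    [0,0,0,0,0.19,-0.06,1]
  ]
}}

```text
t: 10.45
tcp_pos: [0.4701, -0.1953, 0.0707]
eef_rot: [-162.1, -0.0, 87.3]
wrist_force: [-0.3, 0.3, -2.0]
width: 0.204
grip_force: 79.1
```

Call:
{"method": "send_rows", "body": {
  "series": [
    [0,0,0,0,0.1,-0.03,1],
    [0,0,0,0,0.19,-0.06,1],
    [0,0,0,0,0.19,-0.06,1]
  ]
}}

```text
t: 10.82
tcp_pos: [0.4721, -0.1954, 0.0707]
eef_rot: [-162.1, -0.0, 87.3]
wrist_force: [-0.6, -0.3, -2.4]
width: 0.202
grip_force: 79.1
```

Call:
{"method": "send_rows", "body": {
  "series": [
    [0,0,0,0,0.1,-0.03,1],
    [0,0,0,0,0.14,-0.05,1],
    [0,0,0,0,0.14,-0.05,1]
  ]
}}

```text
t: 11.2
tcp_pos: [0.4735, -0.1955, 0.0708]
eef_rot: [-162.1, -0.0, 87.3]
wrist_force: [0.6, -0.1, -2.0]
width: 0.207
grip_force: 79.1
```

```bash
python3 - <<'E'
from h import *
st()
E
```

```text
t 11.2 nose [74.3037 -0.0489 15.8483] tilt 17.925606061184528 F deck [ 0.6229 -0.0731 -1.9589] M [-0.0021 -0.2298  0.0212] w 0.20702137116579925
```

Call:
{"method": "send_rows", "body": {
  "series": [
    [0,0,0,0,0.1,-0.03,1],
    [0,0,0,0,0.14,-0.05,1],
    [0,0,0,0,0.14,-0.05,1]
  ]
}}

```text
t: 11.58
tcp_pos: [0.475, -0.1955, 0.0708]
eef_rot: [-162.1, -0.0, 87.3]
wrist_force: [0.3, -0.1, -1.8]
width: 0.206
grip_force: 79.1
```

Call:
{"method": "send_rows", "body": {
  "series": [
    [0,0,0,0,0.1,-0.03,1],
    [0,0,0,0,0.14,-0.05,1],
    [0,0,0,0,0.14,-0.05,1]
  ]
}}

```text
t: 11.95
tcp_pos: [0.4761, -0.1955, 0.0708]
eef_rot: [-162.0, -0.0, 87.3]
wrist_force: [-2.0, 0.6, -1.9]
width: 0.198
grip_force: 79.1
```

```bash
python3 - <<'E'
from h import *
st()
E
```

```text
t 11.95 nose [76.8994  0.0496 15.8699] tilt 17.96535874633509 F deck [-1.98    0.4824 -1.9226] M [-0.0084 -0.0197 -0.0247] w 0.19754025887146665
```

Call:
{"method": "send_rows", "body": {
  "series": [
    [0,0,0,0,0.1,-0.03,1],
    [0,0,0,0,0.1,-0.03,1],
    [0,0,0,0,0.1,-0.03,1]
  ]
}}

```text
t: 12.32
tcp_pos: [0.4771, -0.1956, 0.0708]
eef_rot: [-162.0, -0.0, 87.3]
wrist_force: [-3.5, 0.3, -0.5]
width: 0.203
grip_force: 79.2
```

Call:
{"method": "send_rows", "body": {
  "series": [
    [0,0,0,0,0.1,-0.03,1],
    [0,0,0,0,0.1,-0.03,1],
    [0,0,0,0,0.1,-0.03,1]
  ]
}}

```text
t: 12.7
tcp_pos: [0.4783, -0.1956, 0.0708]
eef_rot: [-162.0, -0.0, 87.3]
wrist_force: [-4.0, 0.7, 0.1]
width: 0.206
grip_force: 79.2
```

```bash
python3 - <<'E'
from h import *
st()
E
```

```text
t 12.7 nose [79.0908  0.0144 15.8646] tilt 17.952275151535616 F deck [-4.0079  0.5123  0.0602] M [ 0.0698  0.6695 -0.04  ] w 0.20574899293146862
```

Call:
{"method": "send_rows", "body": {
  "series": [
    [0,0,0,0,0.12,-0.03,1],
    [0,0,0,0,0.12,-0.03,1],
    [0,0,0,0,0.12,-0.03,1]
  ]
}}

```text
t: 13.08
tcp_pos: [0.4796, -0.1957, 0.0707]
eef_rot: [-162.1, -0.0, 87.3]
wrist_force: [-4.9, 0.6, 0.7]
width: 0.203
grip_force: 79.3
```

```bash
python3 - <<'E'
from h import *
st()
n,t=nose();s=tcp_for(n,t)
for k,(tt,z) in enumerate([(16,15.5),(14,15.2),(12,15),(10,14.7)]):
    go(*tcp_for([n[0],n[1],z],tt),start=s)
E
```

```text
t 13.075 nose [80.4027 -0.0192 15.7668] tilt 17.9434306749289 F deck [-4.9295  0.3501  0.6862] M [ 0.0036  0.8074 -0.0977] w 0.20334968220961688
w [-0.0339  0.     -0.    ] t cm [-0.     -0.0975  0.2918] deg 1.9434306749288974 mm 3.0763447801671013
w [-0.0688  0.      0.    ] t cm [ 0.     -0.1876  0.598 ] deg 3.9434306749288988 mm 6.267637654956043
w [-0.1037  0.     -0.    ] t cm [-0.     -0.271   0.8981] deg 5.9434306749289005 mm 9.380731508093175
w [-0.1386  0.      0.    ] t cm [-0.     -0.3414  1.2106] deg 7.9434306749289 mm 12.578246089196606
```

Call:
{"method": "send_rows", "body": {
  "series": [
    [-0.017,0,0,0,-0.05,0.15,1],
    [-0.034,0,0,0,-0.1,0.29,1],
    [-0.052,0,0,0,-0.14,0.45,1],
    [-0.069,0,0,0,-0.19,0.6,1],
    [-0.087,0,0,0,-0.23,0.75,1],
    [-0.104,0,0,0,-0.27,0.9,1],
    [-0.104,0,0,0,-0.27,0.9,1]
  ]
}}

```text
t: 13.95
tcp_pos: [0.474, -0.1955, 0.0629]
eef_rot: [-168.1, -0.0, 87.3]
wrist_force: [-4.7, 0.3, 0.3]
width: 0.203
grip_force: 79.3
```

```bash
python3 - <<'E'
from h import *
st()
n,t=nose();s=tcp_for(n,t)
for k,(tt,z) in enumerate([(11,14.8),(10,14.6),(9,14.4),(8,14.2)]):
    go(*tcp_for([n[0],n[1],z],tt),start=s)
E
```

```text
t 13.95 nose [80.1646 -0.0546 14.97  ] tilt 11.9496962257491 F deck [-4.7289  0.0335  0.2853] M [ 0.1294  0.8114 -0.0352] w 0.20294033518330906
w [-0.0166 -0.      0.    ] t cm [ 0.     -0.0493  0.1464] deg 0.9496962257491041 mm 1.5443638467916307
w [-0.034 -0.     0.   ] t cm [ 0.     -0.0984  0.3035] deg 1.9496962257491035 mm 3.190098419487744
w [-0.0515  0.      0.    ] t cm [ 0.     -0.1451  0.4615] deg 2.9496962257491015 mm 4.837335616117368
w [-0.0689  0.      0.    ] t cm [-0.     -0.1894  0.6203] deg 3.949696225749101 mm 6.485918808154772
```

Force is steady at about 4.7 N. I'll keep lowering.

Call:
{"method": "send_rows", "body": {
  "series": [
    [-0.017,0,0,0,-0.05,0.15,1],
    [-0.034,0,0,0,-0.1,0.3,1],
    [-0.052,0,0,0,-0.14,0.46,1],
    [-0.069,0,0,0,-0.18,0.62,1],
    [-0.069,0,0,0,-0.18,0.62,1]
  ]
}}

```text
t: 14.58
tcp_pos: [0.4719, -0.1955, 0.0576]
eef_rot: [-172.1, -0.0, 87.3]
wrist_force: [-1.5, 0.8, 2.9]
width: 0.206
grip_force: 79.7
```

```bash
python3 - <<'E'
from h import *
st()
n,t=nose();s=tcp_for(n,t)
for k,(tt,z) in enumerate([(7,14.1),(6,14),(5,13.9),(4,13.8)]):
    go(*tcp_for([80.3,n[1],z],tt),start=s)
E
```

```text
t 14.575 nose [81.2897 -0.2177 14.703 ] tilt 7.891652338936261 F deck [-1.5518  0.6811  2.9256] M [ 0.2086  0.5107 -0.024 ] w 0.205743512504502
w [-0.0156  0.      0.    ] t cm [ 0.     -0.1394  0.1951] deg 0.8916523389362584 mm 2.3976876081589933
w [-0.033 -0.     0.   ] t cm [-0.     -0.1914  0.3425] deg 1.89165233893626 mm 3.923298997278883
w [-0.0505  0.     -0.    ] t cm [ 0.     -0.241   0.4908] deg 2.8916523389362605 mm 5.467511064184599
w [-0.0679  0.      0.    ] t cm [-0.     -0.2882  0.6399] deg 3.891652338936261 mm 7.018276652954168
```

Call:
{"method": "send_rows", "body": {
  "series": [
    [-0.01,0,0,0,-0.07,0.1,1],
    [-0.02,0,0,0,-0.12,0.2,1],
    [-0.033,0,0,0,-0.16,0.34,1],
    [-0.033,0,0,0,-0.16,0.34,1]
  ]
}}

```text
t: 15.08
tcp_pos: [0.4693, -0.1953, 0.054]
eef_rot: [-173.9, -0.0, 87.3]
wrist_force: [-0.5, 0.3, -0.4]
width: 0.203
grip_force: 79.3
```

```bash
python3 - <<'E'
from h import *
st()
n,t=nose();s=tcp_for(n,t)
for k,(tt,z) in enumerate([(5,14),(4,13.9),(3,13.8),(2,13.7)]):
    go(*tcp_for([80.5,n[1],z],tt),start=s)
E
```

```text
t 15.075 nose [79.9848 -0.1368 13.4244] tilt 6.0894670183784045 F deck [-0.4797  0.2599 -0.4358] M [ 0.0264  0.0695 -0.0599] w 0.20301830707284746
w [-0.019  0.     0.   ] t cm [ 0.     -0.0153  0.0862] deg 1.089467018378405 mm 0.8753340574842329
w [-0.0365  0.      0.    ] t cm [ 0.     -0.0671  0.2338] deg 2.0894670183784063 mm 2.4323722274473476
w [-0.0539  0.      0.    ] t cm [ 0.     -0.1166  0.3823] deg 3.089467018378406 mm 3.9967294327950595
w [-0.0714  0.      0.    ] t cm [ 0.     -0.1636  0.5317] deg 4.089467018378406 mm 5.562585743836466
```

Call:
{"method": "send_rows", "body": {
  "series": [
    [-0.01,0,0,0,0.0,0.06,1],
    [-0.019,0,0,0,0.0,0.1,1],
    [-0.036,0,0,0,-0.05,0.24,1],
    [-0.036,0,0,0,-0.05,0.24,1]
  ]
}}

```text
t: 15.58
tcp_pos: [0.4682, -0.1952, 0.0516]
eef_rot: [-175.9, -0.0, 87.3]
wrist_force: [-1.7, -0.0, -1.8]
width: 0.202
grip_force: 79.1
```

```bash
python3 - <<'E'
from h import *
st()
n,t=nose();s=tcp_for(n,t)
for k,(tt,z) in enumerate([(3,13.8),(2,13.7),(1,13.6),(0,13.5)]):
    go(*tcp_for([80.7,n[1],z],tt),start=s)
E
```

```text
t 15.575 nose [80.2709 -0.0331 13.7001] tilt 4.055802523346736 F deck [-1.7302 -0.1238 -1.7569] M [-0.0713  0.169  -0.0702] w 0.20245220382612483
w [-0.0184  0.      0.    ] t cm [ 0.     -0.0165  0.1313] deg 1.0558025233467356 mm 1.32304375160185
w [-0.0359  0.      0.    ] t cm [ 0.     -0.0688  0.2789] deg 2.0558025233467356 mm 2.872272722164318
w [-0.0533  0.      0.    ] t cm [ 0.     -0.1187  0.4274] deg 3.0558025233467365 mm 4.435423724319876
w [-0.0708  0.      0.    ] t cm [ 0.     -0.1661  0.5767] deg 4.0558025233467365 mm 6.001881839290013
```

Call:
{"method": "send_rows", "body": {
  "series": [
    [-0.01,0,0,0,0.0,0.07,1],
    [-0.018,0,0,0,-0.015,0.13,1],
    [-0.036,0,0,0,-0.07,0.28,1],
    [-0.036,0,0,0,-0.07,0.28,1]
  ]
}}

```text
t: 16.08
tcp_pos: [0.4673, -0.1951, 0.0489]
eef_rot: [-178.0, -0.0, 87.3]
wrist_force: [-1.8, -0.4, -1.9]
width: 0.204
grip_force: 79.1
```

```bash
python3 - <<'E'
from h import *
st()
n,t=nose();s=tcp_for(n,t)
for k,(tt,z) in enumerate([(1,13.6),(0,13.5),(-.5,13.3)]):
    go(*tcp_for([80.5,n[1],z],tt),start=s)
E
```

```text
t 16.075 nose [80.6835 -0.0322 13.7237] tilt 1.9907727800740977 F deck [-1.8179 -0.5041 -1.858 ] M [-0.0763  0.2764 -0.0433] w 0.20350297197286318
w [-0.0173  0.     -0.    ] t cm [ 0.     -0.0729  0.1484] deg 0.9907727800740985 mm 1.6532029147196636
w [-0.0347  0.      0.    ] t cm [-0.     -0.1258  0.2959] deg 1.9907727800740986 mm 3.215290743324023
w [-0.0435  0.     -0.    ] t cm [ 0.     -0.1507  0.385 ] deg 2.4907727800740984 mm 4.134844999333663
```

Call:
{"method": "send_rows", "body": {
  "series": [
    [-0.01,0,0,0,-0.04,0.08,1],
    [-0.017,0,0,0,-0.07,0.15,1],
    [-0.026,0,0,0,-0.1,0.22,1],
    [-0.035,0,0,0,-0.13,0.3,1],
    [-0.035,0,0,0,-0.13,0.3,1]
  ]
}}

```text
t: 16.7
tcp_pos: [0.4657, -0.1949, 0.046]
eef_rot: [-180.0, -0.1, 87.3]
wrist_force: [-4.2, -0.5, 0.0]
width: 0.202
grip_force: 79.9
```

```bash
python3 - <<'E'
from h import *
st()
p=shot('scene');f=p['frame'][:,:,::-1]
cv2.imwrite('pics/c4.png',cv2.resize(f[150:260,210:340],(780,660)[:2] and (700,592),interpolation=2))
E
```

```text
t 16.7 nose [80.2215  0.0715 13.4238] tilt 0.037457053388638265 F deck [-4.1451 -0.6908  0.0058] M [-0.0443  0.5556 -0.0023] w 0.2023198518860426
```

View pics/c4.png

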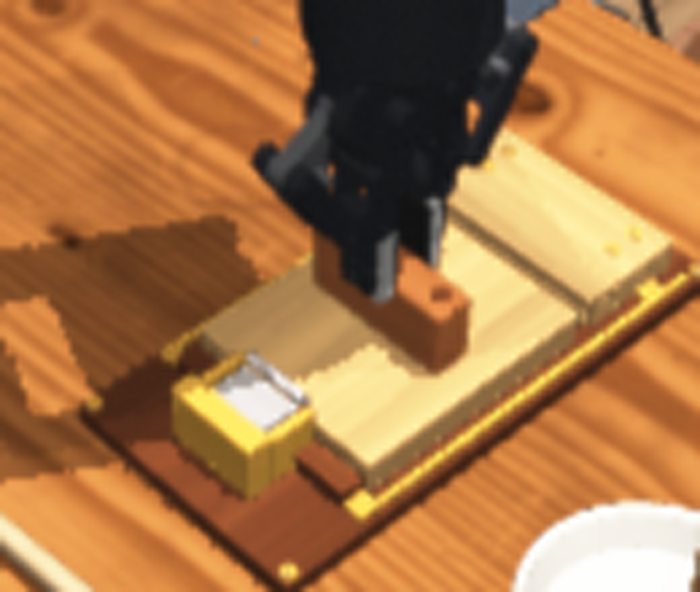

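The board looks flat between the rails, in line with the deck, and the catch at crop (265,390) reaches over its near edge. Next comes a light downward press.

Call:
{"method": "send_rows", "body": {
  "series": [
    [-0.003,0,0,0,-0.03,0.05,1],
    [-0.006,0,0,0,-0.06,0.1,1],
    [-0.008,0,0,0,-0.07,0.15,1],
    [-0.008,0,0,0,-0.07,0.15,1]
  ]
}}

```text
t: 17.25
tcp_pos: [0.4658, -0.195, 0.0459]
eef_rot: [179.5, -0.0, 87.3]
wrist_force: [-6.2, 2.5, 17.5]
width: 0.209
grip_force: 82.1
```

```bash
python3 - <<'E'
from h import *
st()
E
```

```text
t 17.25 nose [80.6253  0.0261 14.0546] tilt -0.49104591340618314 F deck [-6.2605  2.18   17.5044] M [ 0.3717  1.2708 -0.095 ] w 0.20888871466207243
```

Call:
{"method": "send_rows", "body": {
  "series": [
    [0.008,0,0,0,0.07,-0.13,1],
    [0.008,0,0,0,0.07,-0.13,1],
    [0.008,0,0,0,0.07,-0.13,0.6],
    [0.008,0,0,0,0.07,-0.13,0.6],
    [0.008,0,0,0,0.07,-0.13,0.6],
    [0.008,0,0,0,0.07,-1.5,0.6],
    [0.008,0,0,0,0.07,-4,0.6],
    [0.008,0,0,0,0.07,-8,0.6],
    [0.008,0,0,0,0.07,-12,0.6],
    [0.008,0,0,0,0.07,-16,0.6],
    [0.008,0,0,0,0.07,-16,0.6]
  ]
}}

```text
t: 18.62
tcp_pos: [0.4671, -0.196, 0.2087]
eef_rot: [179.6, 0.1, 87.3]
wrist_force: [0.3, 0.0, 0.2]
width: 0.4
grip_force: 0.0
```

```bash
python3 - <<'E'
from h import *
p=shot('scene');f=p['frame'][:,:,::-1]
for n in('board_rail','board_tongue','board','deck_catch','deck_sill'):
    for X,c in lm(n,p): print(n,c,'deck',1000*DR.inv().apply(X-D0))
cv2.imwrite('pics/c5.png',cv2.resize(f[150:260,210:340],(700,592),interpolation=2))
E
```

```text
board_rail 0.9 deck [ 3.4516 -0.735  47.451 ]
board_tongue 0.8 deck [83.9823 -1.205  14.7364]
board 0.87 deck [ 2.752  -1.1605  8.886 ]
deck_catch 0.78 deck [-59.5256   2.9013  27.1699]
deck_sill 0.69 deck [-64.6746   2.1797  18.4374]
```

View pics/c5.png

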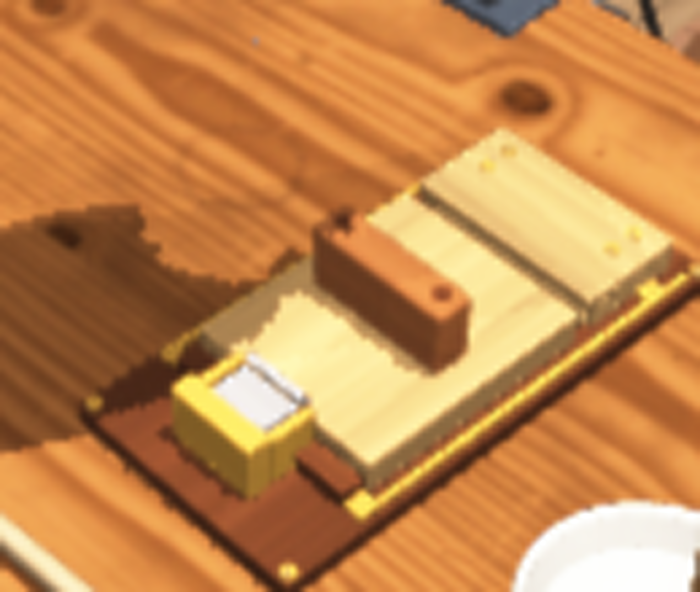

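Board lies flat. A light press between rail and catch with shut fingers will confirm the catch has snapped.

```bash
python3 - <<'E'
from h import *
go(D0+DR.apply([-.031,0,.046]),toolR(DY,0))
E
```

```text
w [-0.0021 -0.0015 -0.    ] t cm [ 0.1099 -3.1452 15.7596] deg 0.14719721338290573 mm 160.7071990290326
```

Call:
{"method": "send_rows", "body": {
  "series": [
    [0,0,0,0.1,-3.1,4,1],
    [0,0,0,0.1,-3.1,8,1],
    [0,0,0,0.1,-3.1,11,1],
    [0,0,0,0.1,-3.1,11,1],
    [0,0,0,0.1,-3.1,14,1],
    [0,0,0,0.1,-3.1,15.2,1],
    [0,0,0,0.1,-3.1,15.6,1],
    [0,0,0,0.1,-3.1,15.6,1]
  ]
}}

```text
t: 19.92
tcp_pos: [0.4344, -0.1927, 0.0491]
eef_rot: [180.0, -0.0, 87.3]
wrist_force: [-0.6, -0.6, 0.4]
width: 0.002
grip_force: 0.0
```

Call:
{"method": "send_rows", "body": {
  "series": [
    [0,0,0,0,0,0.15,1],
    [0,0,0,0,0,0.3,1],
    [0,0,0,0,0,0.4,1],
    [0,0,0,0,0,0.5,1],
    [0,0,0,0,0,0.5,1]
  ]
}}

```text
t: 20.55
tcp_pos: [0.434, -0.1925, 0.0435]
eef_rot: [-180.0, -0.0, 87.3]
wrist_force: [0.5, 0.1, -0.7]
width: 0.002
grip_force: 0.0
```

Call:
{"method": "send_rows", "body": {
  "series": [
    [0,0,0,0,0,0.1,1],
    [0,0,0,0,0,0.2,1],
    [0,0,0,0,0,0.3,1],
    [0,0,0,0,0,0.3,1]
  ]
}}

```text
t: 21.05
tcp_pos: [0.434, -0.1925, 0.0405]
eef_rot: [-180.0, -0.0, 87.3]
wrist_force: [0.2, 0.5, 0.8]
width: -0.0
grip_force: 0.0
```

Call:
{"method": "send_rows", "body": {
  "series": [
    [0,0,0,0,0,0.05,1],
    [0,0,0,0,0,0.1,1],
    [0,0,0,0,0,0.15,1],
    [0,0,0,0,0,0.15,1]
  ]
}}

```text
t: 21.55
tcp_pos: [0.434, -0.1925, 0.0391]
eef_rot: [180.0, -0.0, 87.3]
wrist_force: [-0.9, 1.0, -1.2]
width: 0.0
grip_force: 0.0
```

Call:
{"method": "send_rows", "body": {
  "series": [
    [0,0,0,0,0,0.05,1],
    [0,0,0,0,0,0.1,1],
    [0,0,0,0,0,0.15,1],
    [0,0,0,0,0,0.15,1]
  ]
}}

```text
t: 22.05
tcp_pos: [0.434, -0.1925, 0.0376]
eef_rot: [-180.0, -0.0, 87.3]
wrist_force: [0.5, -1.0, -0.4]
width: -0.0
grip_force: 0.0
```

Call:
{"method": "send_rows", "body": {
  "series": [
    [0,0,0,0,0,0.05,1],
    [0,0,0,0,0,0.1,1],
    [0,0,0,0,0,0.15,1],
    [0,0,0,0,0,0.15,1]
  ]
}}

```text
t: 22.55
tcp_pos: [0.434, -0.1925, 0.0361]
eef_rot: [-180.0, -0.0, 87.3]
wrist_force: [-0.5, 0.4, -0.3]
width: -0.003
grip_force: 0.0
```

```bash
python3 - <<'E'
from h import *
print(bot.sense()['wrist_force'],pose()[0])
p=shot('scene');f=p['frame'][:,:,::-1]
for n in('board_rail','board_tongue','board'):
    for X,c in lm(n,p): print(n,c,'deck',1000*DR.inv().apply(X-D0))
cv2.imwrite('pics/c6.png',cv2.resize(f[150:260,210:340],(700,592),interpolation=2))
E
```

```text
[-0.5229  0.4438 -0.2899] [ 0.434  -0.1925  0.0361]
board_rail 0.91 deck [ 4.0403 -0.9691 47.0923]
board_tongue 0.88 deck [82.3283 -3.696  10.9155]
board 0.95 deck [ 3.5051 -2.0842  7.5186]
```

View pics/c6.png

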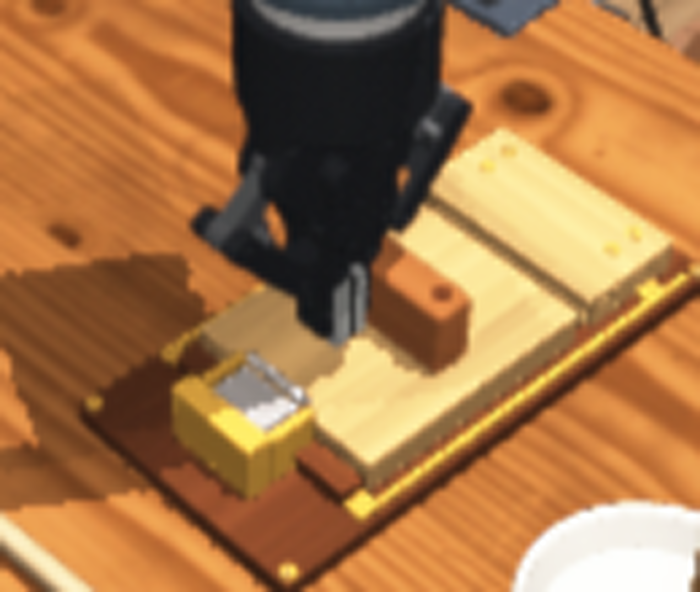

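The fingertips at about (345,335) stand just above the board between rail and catch. I'll continue down gently.

Call:
{"method": "send_rows", "body": {
  "series": [
    [0,0,0,0,0,0.05,1],
    [0,0,0,0,0,0.1,1],
    [0,0,0,0,0,0.15,1],
    [0,0,0,0,0,0.15,1]
  ]
}}

```text
t: 23.25
tcp_pos: [0.434, -0.1925, 0.0346]
eef_rot: [180.0, -0.0, 87.3]
wrist_force: [-0.3, -0.3, 0.1]
width: 0.0
grip_force: 0.0
```

Call:
{"method": "send_rows", "body": {
  "series": [
    [0,0,0,0,0,0.05,1],
    [0,0,0,0,0,0.1,1],
    [0,0,0,0,0,0.15,1],
    [0,0,0,0,0,0.15,1]
  ]
}}

```text
t: 23.75
tcp_pos: [0.434, -0.1925, 0.0331]
eef_rot: [180.0, -0.0, 87.3]
wrist_force: [-0.3, -0.6, 0.1]
width: -0.003
grip_force: 0.0
```

Call:
{"method": "send_rows", "body": {
  "series": [
    [0,0,0,0,0,0.05,1],
    [0,0,0,0,0,0.1,1],
    [0,0,0,0,0,0.15,1],
    [0,0,0,0,0,0.15,1]
  ]
}}

```text
t: 24.25
tcp_pos: [0.434, -0.1925, 0.0316]
eef_rot: [-180.0, -0.0, 87.3]
wrist_force: [-0.0, 0.0, -1.0]
width: -0.001
grip_force: 0.0
```

Call:
{"method": "send_rows", "body": {
  "series": [
    [0,0,0,0,0,0.05,1],
    [0,0,0,0,0,0.1,1],
    [0,0,0,0,0,0.13,1],
    [0,0,0,0,0,0.13,1]
  ]
}}

```text
t: 24.75
tcp_pos: [0.4341, -0.1925, 0.0303]
eef_rot: [180.0, -0.0, 87.3]
wrist_force: [-0.5, -0.1, -0.6]
width: 0.001
grip_force: 0.0
```

Call:
{"method": "send_rows", "body": {
  "series": [
    [0,0,0,0,0,0.05,1],
    [0,0,0,0,0,0.1,1],
    [0,0,0,0,0,0.1,1]
  ]
}}

```text
t: 25.12
tcp_pos: [0.434, -0.1925, 0.0293]
eef_rot: [180.0, -0.0, 87.3]
wrist_force: [0.4, 0.0, -0.2]
width: 0.0
grip_force: 0.0
```

Call:
{"method": "send_rows", "body": {
  "series": [
    [0,0,0,0,0,0.05,1],
    [0,0,0,0,0,0.1,1],
    [0,0,0,0,0,0.1,1]
  ]
}}

```text
t: 25.5
tcp_pos: [0.434, -0.1925, 0.0283]
eef_rot: [-180.0, -0.0, 87.3]
wrist_force: [0.5, -0.4, -0.3]
width: -0.005
grip_force: 0.0
```

```bash
python3 - <<'E'
from h import *
print(bot.sense()['wrist_force'],pose()[0])
p=shot('scene');f=p['frame'][:,:,::-1]
cv2.imwrite('pics/c7.png',cv2.resize(f[180:250,230:313],(700,590),interpolation=2))
E
```

```text
[ 0.534  -0.3974 -0.295 ] [ 0.434  -0.1925  0.0283]
```

View pics/c7.png

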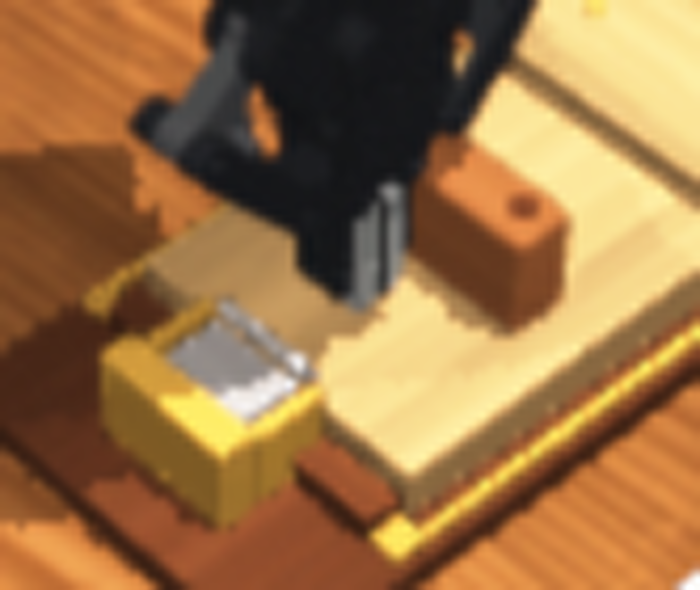

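```bash
python3 - <<'E'
from h import *
p=shot('scene')
for z in(.017,.023,.028,.034,.04,.05): print(z,(pix(p,np.array([.434,-.1925,z]))-[230,180])*8.43)
for x,z in((-58.5,.03),(-53.5,.032),(-58.5,.042)):print(x,[(pix(p,D0+DR.apply([x/1000,y,z]))-[230,180])*8.43 for y in(-.015,.015,-.05)])
E
```

```text
0.017 [341.858  333.1709]
0.023 [342.0674 317.5115]
0.028 [342.2434 304.3572]
0.034 [342.4562 288.4448]
0.04 [342.6709 272.3918]
0.05 [343.0331 245.3192]
-58.5 [array([298.5115, 387.3562]), array([218.6493, 322.989 ]), array([395.3275, 465.3878])]
-53.5 [array([313.0141, 371.9643]), array([232.9844, 307.932 ]), array([410.0293, 449.5869])]
-58.5 [array([298.5537, 355.3382]), array([217.98  , 290.9592]), array([396.2662, 433.4113])]
```

Call:
{"method": "send_rows", "body": {
  "series": [
    [0,0,0,0,0,0.1,1],
    [0,0,0,0,0,0.2,1],
    [0,0,0,0,0,0.2,1]
  ]
}}

```text
t: 25.98
tcp_pos: [0.434, -0.1925, 0.0262]
eef_rot: [-180.0, -0.0, 87.3]
wrist_force: [0.1, -0.6, 0.9]
width: 0.003
grip_force: 0.0
```

Call:
{"method": "send_rows", "body": {
  "series": [
    [0,0,0,0,0,0.1,1],
    [0,0,0,0,0,0.2,1],
    [0,0,0,0,0,0.2,1]
  ]
}}

```text
t: 26.35
tcp_pos: [0.434, -0.1925, 0.0242]
eef_rot: [-180.0, -0.0, 87.3]
wrist_force: [0.3, -0.5, 0.1]
width: 0.003
grip_force: 0.0
```

Call:
{"method": "send_rows", "body": {
  "series": [
    [0,0,0,0,0,0.1,1],
    [0,0,0,0,0,0.15,1],
    [0,0,0,0,0,0.15,1]
  ]
}}

```text
t: 26.72
tcp_pos: [0.434, -0.1925, 0.0228]
eef_rot: [-180.0, -0.0, 87.3]
wrist_force: [0.6, 0.0, -0.5]
width: 0.003
grip_force: 0.0
```

Call:
{"method": "send_rows", "body": {
  "series": [
    [0,0,0,0,0,0.1,1],
    [0,0,0,0,0,0.15,1],
    [0,0,0,0,0,0.15,1]
  ]
}}

```text
t: 27.1
tcp_pos: [0.4341, -0.1925, 0.0213]
eef_rot: [180.0, -0.0, 87.3]
wrist_force: [-0.1, -0.0, -0.5]
width: -0.004
grip_force: 0.0
```

Call:
{"method": "send_rows", "body": {
  "series": [
    [0,0,0,0,0,0.1,1],
    [0,0,0,0,0,0.15,1],
    [0,0,0,0,0,0.15,1]
  ]
}}

```text
t: 27.48
tcp_pos: [0.434, -0.1925, 0.0198]
eef_rot: [180.0, -0.0, 87.3]
wrist_force: [0.2, 0.2, -0.5]
width: 0.002
grip_force: 0.0
```

```bash
python3 - <<'E'
from h import *
print(bot.sense()['wrist_force'],pose()[0])
p=shot('scene');f=p['frame'][:,:,::-1]
cv2.imwrite('pics/c8.png',cv2.resize(f[180:250,230:313],(700,590),interpolation=2))
E
```

```text
[ 0.1594  0.1568 -0.4554] [ 0.434  -0.1925  0.0198]
```

View pics/c8.png

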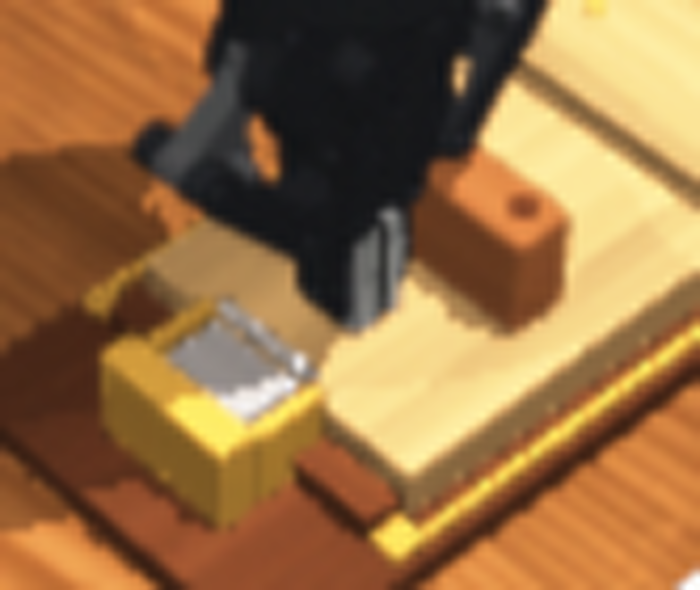

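The fingertips at (350,328) are almost on the board. A few more small steps should make contact.

Call:
{"method": "send_rows", "body": {
  "series": [
    [0,0,0,0,0,0.07,1],
    [0,0,0,0,0,0.12,1],
    [0,0,0,0,0,0.12,1]
  ]
}}

```text
t: 27.9
tcp_pos: [0.4341, -0.1926, 0.0188]
eef_rot: [180.0, -0.0, 87.3]
wrist_force: [-0.7, 0.2, 3.9]
width: 0.003
grip_force: 1.8
```

Call:
{"method": "send_rows", "body": {
  "series": [
    [0,0,0,0,0,0.07,1],
    [0,0,0,0,0,0.12,1],
    [0,0,0,0,0,0.12,1]
  ]
}}

```text
t: 28.28
tcp_pos: [0.4341, -0.1926, 0.0187]
eef_rot: [180.0, -0.0, 87.3]
wrist_force: [-3.9, 2.6, 21.1]
width: -0.002
grip_force: 10.8
```

Call:
{"method": "send_rows", "body": {
  "series": [
    [0,0,0,0,0,0.05,1],
    [0,0,0,0,0,0.1,1],
    [0,0,0,0,0,0.1,1]
  ]
}}

```text
t: 28.65
tcp_pos: [0.4342, -0.1926, 0.0186]
eef_rot: [180.0, -0.0, 87.3]
wrist_force: [-7.4, 4.3, 35.6]
width: 0.002
grip_force: 18.1
```

The board doesn't give under the press, so it is fully seated. I'll withdraw and hand in.

Call:
{"method": "send_rows", "body": {
  "series": [
    [0,0,0,0,0,-0.5,1],
    [0,0,0,0,0,-3,1],
    [0,0,0,0,0,-7,1],
    [0,0,0,0,0,-12,1],
    [0,0,0,0,0,-16,1],
    [0,0,0,0,0,-16,1],
    [0,0,0,0,0,-16,1]
  ]
}}

```text
t: 29.52
tcp_pos: [0.4336, -0.1924, 0.1759]
eef_rot: [-180.0, -0.1, 87.3]
wrist_force: [-0.8, -0.1, -0.2]
width: -0.004
grip_force: 0.0
```

```bash
python3 - <<'E'
from h import *
p=shot('scene')
for n in('board_rail','board_tongue','board'):
    for X,c in lm(n,p): print(n,c,'deck',1000*DR.inv().apply(X-D0))
print(bot.finish_job())
E
```

```text
board_rail 0.59 deck [ 2.4532  0.5608 46.9181]
board_tongue 0.83 deck [82.4511 -1.979  13.5092]
board 0.56 deck [ 5.7971 -3.5558  6.7766]
the job is handed in; nothing more can be done
None
```

The board is refitted and the job handed in at about 29.5 s: it lies flat and in line with the deck and didn't give under a final 36 N press, but the catch snapping over I judged only from the pictures and that press, and no verdict came back.

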